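# Clear the keyboard and shut the laptop

## Robot

A 7-joint arm with a two-finger parallel gripper is mounted at the origin on a cart in front of the work surface, level with it; the furniture and walls round the work are solid. World frame = base frame: x ahead of the robot, y to its left, z up, the work surface at z = 0. Lengths are in mm, angles in rad, forces in N, time in s.
With the tool pointing down it reaches from about 425 to 950 mm from the base axis. Payload 4.7 kg.
Tool frame: the origin (TCP) lies on the centre line of the jaws, within the pads' length; the fingertips stand 17 mm ahead of it and the grasp point (between the pads) lies 2 mm behind it; z points along the fingers, y is the line along which they close (so a half turn about z gives the same grasp; the last joint's range is limited). The gripper opens to 85 mm and grips with 20 to 120 N. Pads are 22 mm wide; open, the fingers measure 114 mm over their backs; the gripper's body (76 mm by 85 mm) begins 54 mm behind the grasp point. The pads swing forward as they close: fully open they stand 13 mm farther back than shut.
Start: joints at [-0.696, 0.469, -0.049, 1.532, 0.024, 1.141, -0.082], TCP at [530.319, 417.622, 248.335] pointing down, gripper open.
Joint ranges: [-2.59, 2.59], [-0.33, 1.99], [-1.39, 1.29], [0.1, 2.45], [-1.04, 4.18], [0.21, 1.99], [-2.66, 2.66]. Speed limits (rad/s): [2.57, 2.57, 3.14, 3.14, 3.14, 3.14, 3.14].

## Interface

Orientations are given as a rotation vector (axis times angle).
In Python, from cell import robot gives the robot as it stands. The module is installed in compiled form; this text tells all that it offers.
- The arm moves only by the tool jog_arm, never from a script. Its argument "deltas" is a list of rows, each an object with "translation": the shift along the tool's x, y, z each as a share of 40 cm, from -1 to 1, a list of three; "turn": the turn, a rotation vector about the tool's x, y, z each as a share of 90 degrees, from -1 to 1, a list of three; "claw": the finger opening in mm, from 0 to 85.4. A call has exactly 8 rows; each row is the pose to reach, as a shift and turn from the pose commanded when the call began, along the tool's axes at that moment; what a row does not reach only later rows make up. A row lasts 1/10 s, in which the tool goes at most 50 mm and 8.59 degrees, less where a joint would pass 70% of its speed; a pose out of reach is approached as far as the arm can. A call with a number of a shift or a turn outside -1 to 1 is refused whole. A call with a gripper value outside its range is refused whole. The fingers move at their own pace and stop on an object; "squeeze" is the grip in N (left out, the last holds). Time passes only in rows, so rows that repeat a pose let the fingers close, or fill a call up. It gives the time, the measured TCP pose, the force, the opening and the grip force at its end, in the units of the state.
- robot.get_state(): the state, without advancing time (a new reading comes with each control period).
- robot.capture(name): name is "side" or "top"; returns (picture, depth): 420x560x3 uint8, red, green, blue; 420x560 float32, mm along the optical axis (not along the pixel's ray), 0 where there is no reading.
- robot.camera_model(name): a dict with "mtx" (3x3 intrinsics, pixels), "xyz" and "rotation" of the camera in the world. Camera axes: x right, y up, looking along -z (the intrinsics and any distortion apply to the point x, -y, -z); pixel columns grow to the right and rows downward; lengths in mm; the calibration is good to about 2 mm. A picture is of the moment at which its call begins. camera_model takes no time and is no camera call.
- robot.sign_off(): hands the job in; it is judged then, once.
Trained networks look in the newest picture that a camera, given by its name, has taken for a name from the list of things; names that differ only in an ending like _2 or _b are one class to them, and where a whole thing is asked for, a point or a joint stands for the part that bears it (a point fixed in the world has none). Each returns a list of dicts, best first, with "p" (0 to 1); they miss things now and then, are a little off and sometimes report something else, mostly with a low value. They report only what shows in the picture. A call takes as long as a camera call. They do not tell look-alikes from the thing itself.
- robot.spot_in(camera, name): "at" ([row, column] in pixels, amid what is visible of it).
- robot.trace(camera, name): "region" (420x560 bool, what is visible of it) and "at" ([row, column] in pixels, amid what is visible of it).
- robot.spot_point(camera, name): "at" ([row, column] in pixels: a listed point, or the origin of a listed thing).
The state is a dict: "clock": time; "q": joint angles; "joint_vel": joint speeds; "effort": joint torques, N m; "eef_pos": TCP position; "eef_rot": TCP orientation; "force": force on the tool from outside, world axes, zero at the start; "wrist_torque": the same for the moment, N m; "width": finger opening in mm; "grip_force": force on a finger pad.
Only numpy, scipy, OpenCV 4.12 (cv2) and the standard library are available. Lean on these libraries where they do the work, as an engineer would, in place of code of your own. Each camera call takes 0.05 s, during which the arm holds its last target. There are 200 camera calls.

## Task

Somebody left a pen and an eraser lying on the keyboard of the open laptop. Push each of them off the laptop onto the desk with the fingertips, without picking anything up, and only then push the lid gently down until the laptop is fully shut. Leave the laptop where it stands and do not disturb the other things on the desk.

Things in the scene. Friction and masses are not known exactly. Their poses are not given: they have to be found in the camera images.
- laptop: thin silver laptop, 218 deep x 318 wide, open, loose on the desk (1.15 kg: more than about 5 N slides it). Origin: centre of the base's underside, on the desk. +x points from the front (palm rest) edge at x = -109 mm to the hinge edge, +y to the user's left, z up; sides at y = +-159 mm. The keyboard surface is 12 mm above the desk. The desk is clear for about 80 mm beside both sides.
- laptop_lid (a joint): opening angle of the lid, rad: 0 = fully shut, flat on the base, its top 20 mm above the desk; 1.57 = upright; larger = leaning back, away from the keyboard. Starts at 1.55 to 1.75. The friction hinge (0.6 N m, about 3 N at the free edge) keeps the lid at any angle.
- laptop_hinge (a point): middle of the lid's hinge line, which runs along laptop y at x = +103 mm, 15 mm above the desk. The lid is a panel 318 wide and 5 mm thick reaching 212 mm from this line; its inner face (screen) lies on the line, its outer face 5 mm beyond.
- lid_edge (a point): middle of the lid's free edge (the one farthest from the hinge), half way through its thickness
- pen: slim dark ball pen, 145 long (along its y), 12 wide with the clip, 9 thick, 10 g; origin at the middle of its underside. It lies on the left or right half of the keyboard, roughly front to back, and may roll a little.
- pen_mid (a point): middle of the pen, 4.5 mm from its surface: about 16 mm above the desk on the keyboard, 4 to 6 mm when it lies on the desk
- eraser: small block eraser in a card sleeve, 44 long (along its y) x 20 wide x 12 thick, 20 g; origin at the middle of its underside. It lies on the other half of the keyboard, its length roughly front to back.
- eraser_mid (a point): middle of the eraser, 6 mm above its underside: about 17 mm above the desk on the keyboard, 6 mm when it lies flat on the desk
- mouse: dark computer mouse, 104 x 62 x 38 tall, to the right of the laptop; leave alone
- glue_stick: glue stick standing upright, 27 across, 94 tall, right of and behind the laptop; leave alone
- sharpener: small grey pencil sharpener, 23 x 28 x 14, right of the laptop; leave alone
- hole_punch: two-hole paper punch with a broad lever, 98 x 105 x 61 tall, behind the laptop; leave alone
Not all that is in view belongs to the job. There is more than one size of the eraser; the job needs the smaller.

How it is judged (in metres and radians):
On the way:
1. the pen and the eraser both lie on the desk, off the laptop, while the lid still stands open ((y of pen_mid in the frame of laptop above 0.162 m or y of pen_mid in the frame of laptop below -0.162 m or x of pen_mid in the frame of laptop above 0.112 m or x of pen_mid in the frame of laptop below -0.112 m) and height (world z) of pen_mid between -0.005 and 0.03 m and (y of eraser_mid in the frame of laptop above 0.162 m or y of eraser_mid in the frame of laptop below -0.162 m or x of eraser_mid in the frame of laptop above 0.112 m or x of eraser_mid in the frame of laptop below -0.112 m) and height (world z) of eraser_mid between -0.005 and 0.03 m and value of joint laptop_lid above 0.8 rad), for 0.2 s.
At the end, for the whole second after the job is handed in: The lid is shut to within 0.03 rad (6 mm at its edge); pen and eraser are at rest beside the laptop on the desk: the middle of each is outside the laptop's outline and less than 30 mm above the desk, not on the floor ((y of pen_mid in the frame of laptop above 0.162 m or y of pen_mid in the frame of laptop below -0.162 m or x of pen_mid in the frame of laptop above 0.112 m or x of pen_mid in the frame of laptop below -0.112 m) and height (world z) of pen_mid between -0.005 and 0.03 m and (y of eraser_mid in the frame of laptop above 0.162 m or y of eraser_mid in the frame of laptop below -0.162 m or x of eraser_mid in the frame of laptop above 0.112 m or x of eraser_mid in the frame of laptop below -0.112 m) and height (world z) of eraser_mid between -0.005 and 0.03 m and value of joint laptop_lid below 0.03 rad and linear speed of each of pen, eraser below 0.03 m/s); the robot touches nothing.
It fails at once if the pen or the eraser is lifted (its middle more than 36 mm above the desk) (height (world z) of any of pen_mid, eraser_mid above 0.036 m).
It fails at once if the lid is closed on the pen or the eraser, or one of them is pressed hard into the keyboard (more than 15 N) (contact force between any of pen, eraser and laptop above 15 N).
It fails at once if the lid is slammed (faster than 3 rad/s) or the laptop is pressed with more than 45 N (velocity of joint laptop_lid below -3 rad/s or contact force between the arm and laptop above 45 N).
It fails at once if the laptop is shoved more than 40 mm out of its place, or lifted (distance of laptop from where it was at the start of the episode above 0.04 m or angle between laptop's own z axis and vertical above 0.12 rad).
It fails at once if mouse, glue stick, sharpener or hole punch is moved by more than 25 mm (distance of any of mouse, glue_stick, sharpener, hole_punch from where it was at the start of the episode above 0.025 m).
It also fails if it takes over 64 s, if anything falls off the work surface, if the arm or the gripper's body presses on something with over 40 N, if the wrist force passes 120 N, or if a joint passes its speed limit or range.

## Working session

There is one attempt and no reset: what is moved stays moved. The work goes in short steps, Python scripts to look and compute and a tool call to move; the robot and the scene stay as the last step left them, time stands still between calls to the robot, and variables do not carry over. Pictures are saved under pics/ and viewed, at most 10 in all, crops included, and the job is handed in when it is done.

Besides the shell and the picture viewer there is one more tool, called after "Call:" in YAML: its name, and indented under it one key for each argument. jog_arm: Moves the arm, as the interface text tells. Shift numbers are shares of 40 cm and turn numbers shares of 90 degrees, none past 1 either way. Its arguments: {"type":"object","properties":{"deltas":{"type":"array","items":{"type":"object","properties":{"translation":{"type":"array","items":{"type":"number"}},"turn":{"type":"array","items":{"type":"number"}},"claw":{"type":"number"}}}},"squeeze":{"type":"number"}},"required":["deltas"]}

```bash
mkdir -p pics; cat > h.py <<'E'
import numpy as np, cv2
from scipy.spatial.transform import Rotation as R
from cell import robot
def rot(m):
    r=np.array(m['rotation'],float)
    return r if r.shape==(3,3) else R.from_rotvec(r).as_matrix()
def ray(cam,at):
    m=robot.camera_model(cam);K=np.array(m['mtx'])
    p=np.linalg.inv(K)@[at[1],at[0],1]
    return np.array(m['xyz'],float), rot(m)@np.array([p[0],-p[1],-1.])
def atz(cam,at,z):
    o,d=ray(cam,at); return o+d*(z-o[2])/d[2]
def deproj(cam,at,depth):
    o,d=ray(cam,at); return o+d*depth[int(round(at[0])),int(round(at[1]))]
def proj(cam,P):
    m=robot.camera_model(cam);K=np.array(m['mtx'])
    c=rot(m).T@(np.array(P,float)-np.array(m['xyz'],float))
    p=K@[c[0],-c[1],-c[2]]; return p[1]/p[2],p[0]/p[2]
E
python3 - <<'E'
from h import *
np.set_printoptions(precision=1,suppress=True)
for c in ['top','side']:
    im,d=robot.capture(c); cv2.imwrite(f'pics/{c}0.png',im[:,:,::-1]); np.save(c+'0d.npy',d)
    m=robot.camera_model(c);print(c,{k:np.round(np.array(v),3).tolist() for k,v in m.items()})
    for n in ['laptop','pen','eraser','mouse','glue_stick','sharpener','hole_punch','laptop_hinge','lid_edge','pen_mid','eraser_mid']:
        f=robot.spot_point if n in('laptop','laptop_hinge','lid_edge','pen_mid','eraser_mid') else robot.spot_in
        for r in f(c,n)[:3]: print(c,n,np.round(r['at']),round(r['p'],2),deproj(c,r['at'],d))
print(robot.get_state())
E
```

```text
top {'mtx': [[489.763, 0.0, 279.4], [0.0, 489.763, 208.828], [0.0, 0.0, 1.0]], 'xyz': [421.337, -96.437, 1125.535], 'rotation': [0.131, -0.142, -1.54]}
top laptop [263. 192.] 0.92 [487.   91.7  16.7]
top pen [297. 155.] 0.68 [410.3 171.2  12. ]
top eraser [224. 309.] 0.58 [ 582.3 -170.5   17.8]
top eraser [259. 235.] 0.5 [499.4  -6.7  26.8]
top mouse [172. 396.] 0.65 [ 706.6 -368.6   36.2]
top mouse [238. 184.] 0.2 [544.8 114.1  12.5]
top glue_stick [138. 315.] 0.56 [ 765.1 -176.8   92.4]
top glue_stick [301. 163.] 0.24 [402.2 149.3  20.8]
top sharpener [164. 350.] 0.66 [ 730.  -265.1    9.4]
top sharpener [137. 201.] 0.51 [770.5  81.1  56.5]
top hole_punch [136. 203.] 0.97 [772.2  74.3  60. ]
top laptop_hinge [218. 177.] 0.56 [587.9 130.8  20.3]
top lid_edge [184. 153.] 0.85 [622.9 137.9 221.7]
top lid_edge [148. 313.] 0.42 [ 764.5 -177.7   14.8]
top pen_mid [293. 158.] 0.81 [419.1 163.6  16.5]
top eraser_mid [223. 304.] 0.7 [ 586.5 -160.5   15.6]
top eraser_mid [259. 233.] 0.6 [499.7  -1.4  22.9]
side {'mtx': [[452.836, 0.0, 275.13], [0.0, 452.836, 208.824], [0.0, 0.0, 1.0]], 'xyz'
[... 383 characters left out ...]
[238. 355.] 0.75 [ 770.1 -188.8   51.6]
side hole_punch [170. 345.] 0.87 [774.7  42.3  57.8]
side lid_edge [ 96. 283.] 0.89 [615.6 140.  213.4]
side pen_mid [154. 206.] 0.47 [401.7 176.2  11.7]
side eraser_mid [240. 270.] 0.62 [ 583.8 -162.3   18.3]
side eraser_mid [196. 238.] 0.44 [502.1 -17.   24.5]
{'clock': 1.2, 'q': array([-0.7,  0.5, -0. ,  1.5,  0. ,  1.1, -0.1]), 'joint_vel': array([-0.,  0.,  0., -0.,  0., -0.,  0.]), 'effort': array([  0. , -51. ,  -0. , -23.8,   0. ,   0. ,  -0. ]), 'eef_pos': array([530.3, 417.6, 248.3]), 'eef_rot': array([-1.4, -2.8, -0. ]), 'force': array([-0.2, -0.6, -0.4]), 'wrist_torque': array([-0., -0.,  0.]), 'grip_force': 0.0, 'width': 85.31728876452677}
```

View pics/top0.png

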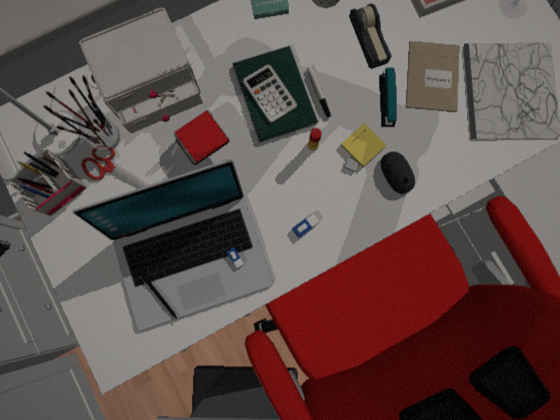

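View pics/side0.png

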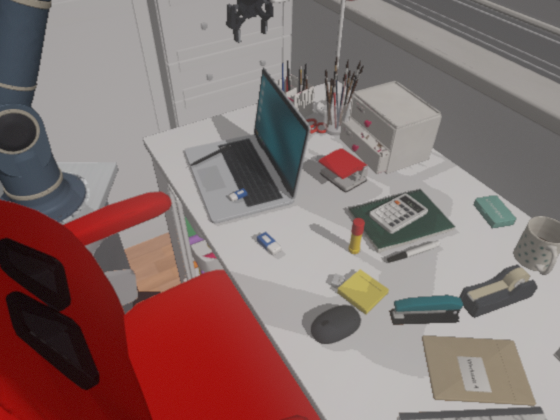

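The top view shows the laptop at rows 165-332, cols 78-275. The pen runs from (280,143) to (317,175) on the left half, and the small eraser is at (258,234) on the keyboard's right half. What could be taken for the eraser: (258,234) on the laptop, and the larger one on the desk at (224,305). What could be taken for the pen: (297,160) on the laptop, the pens in the cup at (190,40), and the marker at (90,318). I choose the eraser and pen on the laptop, and I'll refine their poses and check one crop.

```bash
python3 - <<'E'
from h import *
np.set_printoptions(precision=1,suppress=True)
im=cv2.imread('pics/top0.png'); d=np.load('top0d.npy')
c=im[155:345,70:340]; c=cv2.resize(c,None,fx=2.9,fy=2.9,interpolation=cv2.INTER_CUBIC)
for k in range(0,270,20): cv2.putText(c,str(70+k),(int(k*2.9),10),0,.35,(0,0,255))
for k in range(0,190,20): cv2.putText(c,str(155+k),(0,int(k*2.9)+4),0,.35,(0,0,255))
cv2.imwrite('pics/crop.png',c)
# depth classes: world points
H,W=d.shape; jj,ii=np.meshgrid(np.arange(W),np.arange(H))
m=robot.camera_model('top');K=np.array(m['mtx'])
P=np.stack([(jj-K[0,2])/K[0,0],-(ii-K[1,2])/K[1,1],-np.ones_like(d)],-1)*d[...,None]@rot(m).T+np.array(m['xyz'])
np.save('P.npy',P)
for n in ['laptop','pen','eraser','laptop_lid']:
    for r in robot.trace('top',n)[:2]:
        g=r['region']&(d>0); p=P[g]
        print(n,round(r['p'],2),np.round(r['at']),g.sum(),'med',np.median(p,0))
        if n=='laptop':
            b=p[(p[:,2]>8)&(p[:,2]<20)]; (cx,cy),(w,h),a=cv2.minAreaRect(b[:,:2].astype(np.float32)); print('base rect',cx,cy,w,h,a, cv2.boxPoints(((cx,cy),(w,h),a)))
            l=p[p[:,2]>40]; 
            if len(l)>50:
                u,s,v=np.linalg.svd(l-l.mean(0),full_matrices=False); print('lid mean',l.mean(0),'normal',v[2],'zmax',l[:,2].max())
        else:
            q=p-p.mean(0);u,s,v=np.linalg.svd(q[:,:2],full_matrices=False);t=q[:,:2]@v.T
            print(' axis',v[0],'ext',t.min(0),t.max(0),'mean',p.mean(0))
s=robot.get_state();print(R.from_rotvec(s['eef_rot']).as_matrix())
E
```

```text
laptop 0.66 [242. 184.] 18897 med [539.5 106.3  13.6]
base rect 490.17608642578125 92.91789245605469 213.2989959716797 317.04461669921875 20.172889709472656 [[335.4 204.9]
 [444.7 -92.7]
 [645.  -19.1]
 [535.6 278.5]]
lid mean [607.  135.4 144. ] normal [-0.9 -0.3  0.2] zmax 227.1710659034867
pen 0.54 [298. 156.] 217 med [415.  161.1  19.3]
 axis [-0.7 -0.7] ext [-64.1  -6. ] [60.7  4.2] mean [416.  161.7  19.3]
eraser 0.57 [225. 308.] 326 med [ 580. -161.   17.]
 axis [-0.6  0.8] ext [-34.  -16.5] [28.3 14. ] mean [ 580.  -160.9   16.1]
eraser 0.43 [260. 237.] 176 med [503.3  -5.6  23.4]
 axis [-0.8 -0.6] ext [-23.4 -10.1] [22.4 10.4] mean [503.3  -5.6  23.1]
laptop_lid 0.7 [201. 162.] 6591 med [606.2 135.5 138.2]
 axis [ 0.3 -0.9] ext [-224.5  -21.6] [160.   87.5] mean [606.7 134.8 131.8]
laptop_lid 0.32 [137. 204.] 1725 med [770.6  80.9  58.8]
 axis [-0.4  0.9] ext [-57.3 -51.8] [60.1 76.2] mean [771.6  81.7  53.5]
[[-0.6  0.8  0. ]
 [ 0.8  0.6  0. ]
 [ 0.   0.  -1. ]]
```

View pics/crop.png

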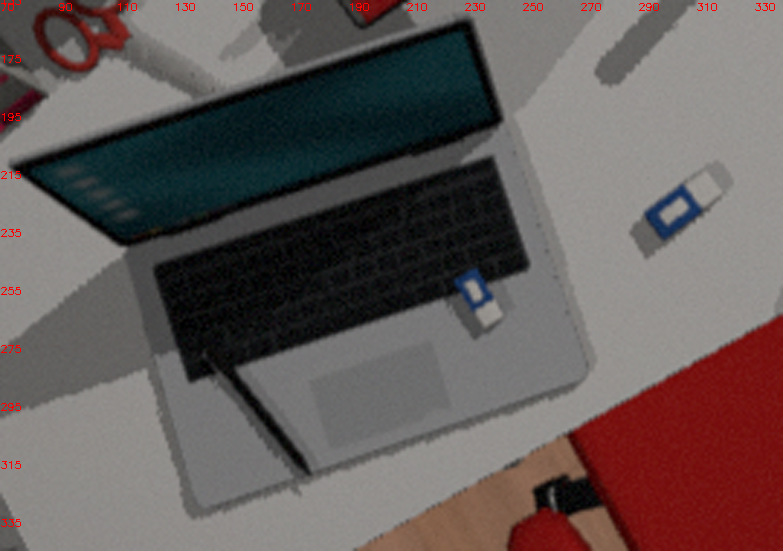

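The crop confirms the choice: the pen runs from its rear end at (276,140) to its front tip at (317,176), and the small eraser is at (258,235). The other eraser at (224,305) is clearly longer. Next I'll fit the laptop pose and work out the approach.

```bash
cat >> h.py <<'E'
YAW=np.radians(20.17); O=np.array([492.4,93.7])
X=np.array([np.cos(YAW),np.sin(YAW)]); Y=np.array([-X[1],X[0]])
def w2l(p): q=np.asarray(p,float)[...,:2]-O; return np.stack([q@X,q@Y],-1)
def l2w(lx,ly,z): return np.r_[O+lx*X+ly*Y,z]
RT=np.column_stack([np.r_[-X[1]*1.,X[0],0],np.r_[X,0],[0,0,-1.]])  # tool y along laptop x, tool x along laptop y
def plan(wps,Rt=RT):
    s=robot.get_state();R0=R.from_rotvec(s['eef_rot']);p0=np.array(s['eef_pos'])
    print('tcp lap',np.round(w2l(p0),1),'z',round(p0[2],1),'t',round(s['clock'],2),'F',np.round(s['force'],1))
    t=(R0.inv()*R.from_matrix(Rt)).as_rotvec()/(np.pi/2)
    print('turn',np.round(t,4))
    for w in wps: print(w,'->',np.round(l2w(*w)),np.round(R0.inv().apply(l2w(*w)-p0)/400,4))
E
python3 - <<'E'
from h import *
np.set_printoptions(precision=1,suppress=True)
P=np.load('P.npy');im=cv2.imread('pics/top0.png')
r=robot.trace('top','laptop')[0]['region'];p=P[r];b=p[(p[:,2]>6)&(p[:,2]<22)];q=w2l(b)
# edges per bin
for lx in range(-90,60,30):
    k=q[abs(q[:,0]-lx)<8]; print('lx',lx,'y',np.percentile(k[:,1],[.3,99.7]))
for ly in range(-140,141,40):
    k=q[abs(q[:,1]-ly)<8]; print('ly',ly,'x',k[:,0].min(),k[:,0].max())
l=p[p[:,2]>40]; ql=w2l(l); A=np.polyfit(l[:,2],ql[:,0],1); print('lid lx=a z+b',A,'ang',np.pi/2+np.arctan(A[0]),'zmax',l[:,2].max())
print('pen ends',w2l(atz('top',(317,176),16)),w2l(atz('top',(276,140),16)),'eraser',w2l(atz('top',(258.5,235),20)))
pr=robot.trace('top','pen')[0]['region'];print('pen mask mean',w2l(P[pr].mean(0)))
for w in ['hole_punch','eraser']:
  for t in robot.trace('top',w)[:2]: z=w2l(P[t['region']]); print(w,z.min(0),z.max(0))
plan([(60,280,240),(-48,200,150),(-48,35,100),(-48,35,60)])
E
```

```text
lx -90 y [-157.1  154.1]
lx -60 y [-157.8  156.3]
lx -30 y [-157.3  156. ]
lx 0 y [-157.  157.]
lx 30 y [-157.   155.5]
ly -140 x -108.99429828177665 103.83817042560618
ly -100 x -108.60297109543971 103.64080308252029
ly -60 x -109.00374473115173 103.91093365008658
ly -20 x -109.31573203468093 103.87690959175082
ly 20 x -107.73250916377751 104.30610512206691
ly 60 x -108.16855951343739 104.16829817271511
ly 100 x -108.42130497209534 102.83638646596626
ly 140 x -108.78494953231683 103.89531632432383
lid lx=a z+b [ -0.2 146.3] ang 1.396309291860364 zmax 1125.5351730580016
pen ends [-107.4   67.5] [  4.5 118. ] eraser [-26.7 -95.6]
pen mask mean [-48.3  90.2]
hole_punch [-132.3 -165.3] [338.4 -46.8]
eraser [-132.3 -302.4] [  14.1 -154. ]
eraser [-132.3 -154. ] [ -0.6 -83.9]
tcp lap [147.3 291. ] z 248.4 t 1.6 F [ 0.2 -1.1  0.3]
turn [ 0.  -0.   0.2]
(60, 280, 240) -> [452. 377. 240.] [ 0.  -0.2  0. ]
(-48, 200, 150) -> [378. 265. 150.] [-0.1 -0.5  0.2]
(-48, 35, 100) -> [435. 110. 100.] [-0.5 -0.7  0.4]
(-48, 35, 60) -> [435. 110.  60.] [-0.5 -0.7  0.5]
```

```bash
python3 - <<'E'
from h import *
plan([(60,260,240),(-20,150,180),(-48,35,100),(-48,35,60)])
E
```

```text
tcp lap [147.3 291. ] z 248.4 t 1.6 F [ 0.2 -1.1  0.3]
turn [ 1.000e-04 -1.000e-04  2.005e-01]
(60, 260, 240) -> [459. 358. 240.] [-0.0061 -0.2315  0.0209]
(-20, 150, 180) -> [422. 228. 180.] [-0.2056 -0.5069  0.1708]
(-48, 35, 100) -> [435. 110. 100.] [-0.4573 -0.6625  0.3708]
(-48, 35, 60) -> [435. 110.  60.] [-0.4573 -0.6625  0.4708]
```

Call:
jog_arm:
  deltas:
    - {"translation":[-0.003,-0.11,0.01],"turn":[0,0,0.06],"claw":85}
    - {"translation":[-0.006,-0.23,0.02],"turn":[0,0,0.12],"claw":85}
    - {"translation":[-0.07,-0.32,0.07],"turn":[0,0,0.2],"claw":85}
    - {"translation":[-0.14,-0.41,0.12],"turn":[0,0,0.2],"claw":85}
    - {"translation":[-0.205,-0.507,0.17],"turn":[0,0,0.2],"claw":85}
    - {"translation":[-0.29,-0.56,0.24],"turn":[0,0,0.2],"claw":85}
    - {"translation":[-0.37,-0.61,0.3],"turn":[0,0,0.2],"claw":85}
    - {"translation":[-0.457,-0.662,0.37],"turn":[0,0,0.2],"claw":85}

```text
clock: 2.4
eef_pos: [435.9, 109.3, 100.4]
eef_rot: [1.795, 2.577, 0.004]
force: [1.5, -0.2, -1.0]
width: 85.3
grip_force: 0.0
```

```bash
python3 - <<'E'
from h import *
plan([(-48,35,100),(-48,35,60),(-48,35,40)])
E
```

```text
tcp lap [-47.7  34.2] z 100.4 t 2.4 F [ 1.5 -0.2 -1. ]
turn [ 0.0019 -0.0001  0.0013]
(-48, 35, 100) -> [435. 110. 100.] [ 0.0021 -0.0008  0.0009]
(-48, 35, 60) -> [435. 110.  60.] [ 0.0021 -0.0011  0.1009]
(-48, 35, 40) -> [435. 110.  40.] [ 0.0021 -0.0013  0.1509]
```

Call:
jog_arm:
  deltas:
    - {"translation":[0,0,0.06],"claw":85}
    - {"translation":[0,0,0.125],"claw":85}
    - {"translation":[0,0,0.125],"claw":85}
    - {"translation":[0,0,0.125],"claw":85}
    - {"translation":[0,0,0.125],"claw":85}
    - {"translation":[0,0,0.125],"claw":85}
    - {"translation":[0,0,0.125],"claw":85}
    - {"translation":[0,0,0.125],"claw":85}

```text
invalid input at $.deltas[0]: expected keys translation, turn, claw
```

```bash
python3 - <<'E'
from h import *
np.set_printoptions(precision=1,suppress=True)
im,d=robot.capture('side'); s=robot.get_state(); print(s['eef_pos'])
H,W=d.shape; jj,ii=np.meshgrid(np.arange(W),np.arange(H))
m=robot.camera_model('side');K=np.array(m['mtx'])
P=np.stack([(jj-K[0,2])/K[0,0],-(ii-K[1,2])/K[1,1],-np.ones_like(d)],-1)*d[...,None]@rot(m).T+np.array(m['xyz'])
q=w2l(P); 
for lo,hi in [(-110,-85),(-15,12)]:
    g=(q[...,0]>lo)&(q[...,0]<hi)&(abs(q[...,1]-35)<25)&(P[...,2]>17)&(P[...,2]<120)&(d>0)
    if g.sum(): print(lo,g.sum(),'z',np.percentile(P[g][:,2],[0,2,5,50,100]),'lap min',q[g].min(0),q[g].max(0))
c=im[60:260,120:380]; cv2.imwrite('pics/s1.png',cv2.resize(c,None,fx=3,fy=3)[:,:,::-1])
E
```

```text
[433.3 100.9  96.4]
-110 37 z [ 99.6 100.6 101.1 111.2 119.6] lap min [-103.7   19.2] [-90.   36.6]
-15 42 z [ 17.2  84.2 100.1 111.5 119.2] lap min [-5.8 12.8] [ 8.8 40.7]
```

View pics/s1.png

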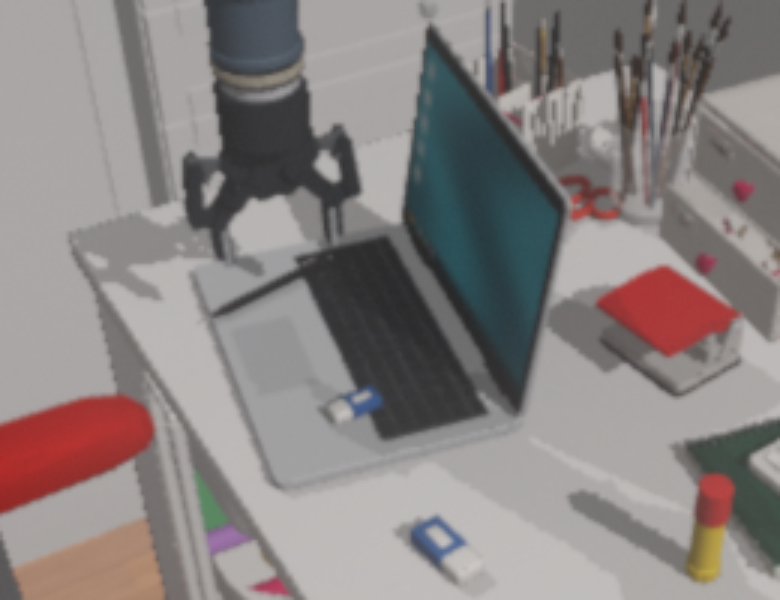

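Call:
jog_arm:
  deltas:
    - {"translation":[0,0,0.05],"turn":[0,0,0],"claw":85}
    - {"translation":[0,0,0.1],"turn":[0,0,0],"claw":85}
    - {"translation":[0,0,0.15],"turn":[0,0,0],"claw":85}
    - {"translation":[0,0,0.17],"turn":[0,0,0],"claw":85}
    - {"translation":[0,0,0.18],"turn":[0,0,0],"claw":85}
    - {"translation":[0,0,0.185],"turn":[0,0,0],"claw":85}
    - {"translation":[0,0,0.185],"turn":[0,0,0],"claw":85}
    - {"translation":[0,0,0.185],"turn":[0,0,0],"claw":85}

```text
clock: 3.25
eef_pos: [435.9, 110.4, 27.0]
eef_rot: [1.796, 2.576, 0.002]
force: [0.0, -0.6, -0.5]
width: 85.1
grip_force: 0.0
```

```bash
cat > tip.py <<'E'
from h import *
np.set_printoptions(precision=1,suppress=True)
im,d=robot.capture('side'); s=robot.get_state(); print(s['eef_pos'],w2l(s['eef_pos']),s['force'])
H,W=d.shape; jj,ii=np.meshgrid(np.arange(W),np.arange(H))
m=robot.camera_model('side');K=np.array(m['mtx'])
P=np.stack([(jj-K[0,2])/K[0,0],-(ii-K[1,2])/K[1,1],-np.ones_like(d)],-1)*d[...,None]@rot(m).T+np.array(m['xyz'])
q=w2l(P); c=w2l(s['eef_pos'])
for lo,hi in [(-63,-38),(38,63)]:
    g=(q[...,0]>c[0]+lo)&(q[...,0]<c[0]+hi)&(abs(q[...,1]-c[1])<25)&(P[...,2]>8)&(P[...,2]<120)&(d>0)
    for ly in range(-24,24,4):
        h=g&(abs(q[...,1]-c[1]-ly)<2); 
        if h.sum(): print(lo,ly,np.sort(P[h][:,2])[:6],end=' | ')
    print()
E
python3 tip.py
```

```text
[435.8 110.4  26.9] [-47.4  35.2] [ 0.   0.1 -0.4]
-63 -24 [ 9.3 10.2 11.2 11.3 11.5 12.1] | -63 -20 [ 8.3  9.8 10.1 11.4 11.7 12. ] | -63 -16 [10.  10.6 11.1 11.2 11.4 12.1] | -63 -12 [10.2 10.6 10.6 11.  11.  11.4] | -63 -8 [10.1 10.2 10.3 10.5 10.7 11.1] | -63 -4 [10.1 10.1 10.5 10.7 11.  12.1] | -63 0 [ 9.8  9.9 10.3 10.4 10.6 11.4] | -63 4 [ 9.   9.9 10.1 10.4 10.6 10.6] | -63 8 [10.1 10.1 10.5 10.8 11.1 12.5] | -63 12 [11.3 13.  79.8 82.8 86.2 89.3] | -63 16 [ 8.8  9.6 10.4 10.8 11.6 12.4] | -63 20 [11.9 12. ] | 
38 -24 [11.3 12.9 13.9 15. ] | 38 -20 [10.4 11.2 11.4 11.5 12.5 12.7] | 38 -16 [11.  12.4 12.7 13.9 14.4 15.7] | 38 -12 [10.4 11.3 11.6 12.2 13.4 13.6] | 38 -8 [11.9 13.6 14.5 15.7 27.  27.7] | 38 -4 [ 9.4 11.2 12.3 12.8 13.3 13.5] | 38 0 [11.5 11.5 13.  13.3 13.8 14. ] | 38 4 [11.1 11.3 12.  12.2 12.4 13. ] | 38 8 [11.1 12.4 12.9 13.6 14.2 14.9] | 38 12 [12.7 81.8 86.  90.2] | 38 16 [10.8 11.  11.8 12.6 15.1] | 38 20 [12.8 13.1 13.6 14.5] |
```

Call:
jog_arm:
  deltas:
    - {"translation":[0,0,0.005],"turn":[0,0,0],"claw":85}
    - {"translation":[0,0,0.01],"turn":[0,0,0],"claw":85}
    - {"translation":[0,0,0.0135],"turn":[0,0,0],"claw":85}
    - {"translation":[0,0,0.016],"turn":[0,0,0],"claw":85}
    - {"translation":[0,0,0.0185],"turn":[0,0,0],"claw":85}
    - {"translation":[0,0,0.021],"turn":[0,0,0],"claw":85}
    - {"translation":[0,0,0.0225],"turn":[0,0,0],"claw":85}
    - {"translation":[0,0,0.0225],"turn":[0,0,0],"claw":85}

```text
clock: 4.1
eef_pos: [435.3, 110.2, 17.2]
eef_rot: [-1.797, -2.577, 0.0]
force: [-0.8, 0.5, -0.1]
width: 84.8
grip_force: 0.0
```

Call:
jog_arm:
  deltas:
    - {"translation":[0.02,0,0],"turn":[0,0,0],"claw":85}
    - {"translation":[0.04,0,0],"turn":[0,0,0],"claw":85}
    - {"translation":[0.06,0,0],"turn":[0,0,0],"claw":85}
    - {"translation":[0.08,0,0],"turn":[0,0,0],"claw":85}
    - {"translation":[0.1,0,0],"turn":[0,0,0],"claw":85}
    - {"translation":[0.12,0,0],"turn":[0,0,0],"claw":85}
    - {"translation":[0.14,0,0],"turn":[0,0,0],"claw":85}
    - {"translation":[0.155,0,0],"turn":[0,0,0],"claw":85}

```text
clock: 4.9
eef_pos: [413.7, 169.2, 17.3]
eef_rot: [-1.796, -2.577, -0.0]
force: [0.5, 0.4, 1.2]
width: 84.9
grip_force: 0.0
```

```bash
cat > look.py <<'E'
import sys
from h import *
np.set_printoptions(precision=1,suppress=True)
for c in ['top','side']:
    im,d=robot.capture(c); cv2.imwrite(f'pics/{c}_{sys.argv[1]}.png',im[:,:,::-1])
    for n in ['pen_mid','eraser_mid','laptop']:
        for r in robot.spot_point(c,n)[:2]: print(c,n,np.round(r['at']),round(r['p'],2),w2l(atz(c,r['at'],float(sys.argv[2]))),'depth z',deproj(c,r['at'],d)[2])
plan([])
E
python3 look.py p1 16
python3 - <<'E'
import cv2
a=cv2.imread('pics/top_p1.png')[190:350,60:290];b=cv2.imread('pics/side_p1.png')[80:240,130:360]
cv2.imwrite('pics/p1.png',cv2.resize(cv2.vconcat([a,b]),None,fx=1.85,fy=1.85,interpolation=2))
E
```

```text
top pen_mid [141. 204.] 0.54 [ 258.8 -111.4] depth z 61.53322013185698
top eraser_mid [225. 308.] 0.9 [  -7.  -277.1] depth z 15.405313185346586
top eraser_mid [258. 233.] 0.61 [-23.  -92.4] depth z 27.130168350104896
top laptop [263. 194.] 0.61 [-5.5 -5.1] depth z 14.176685805020497
side pen_mid [154. 207.] 0.48 [-56.2 101.3] depth z 10.0377802466204
side eraser_mid [193. 236.] 0.62 [-28.  -87.8] depth z 19.67705420146899
side laptop [179. 239.] 0.56 [ -3.3 -37.7] depth z 12.010249552518758
side laptop [195. 235.] 0.37 [-32.  -92.8] depth z 23.761445542915112
tcp lap [-47.9  96.7] z 17.3 t 5.3 F [0.1 0.1 0.3]
turn [ 0.  0. -0.]
```

View pics/p1.png

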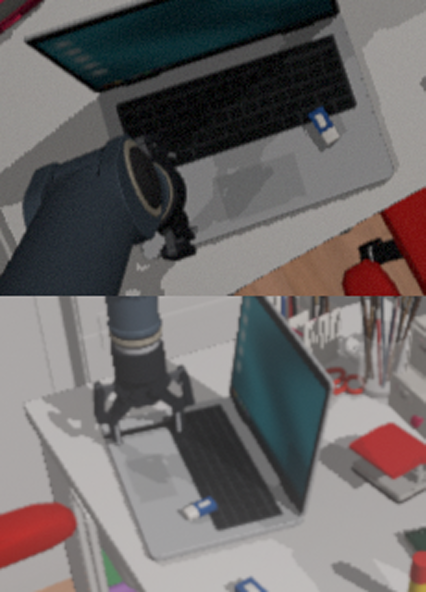

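The pen is lying along the front of both fingertips (around side pixel (155,205)), square to the push. I'll keep going over the left edge.

Call:
jog_arm:
  deltas:
    - {"translation":[0.025,0,0],"turn":[0,0,0],"claw":85}
    - {"translation":[0.05,0,0],"turn":[0,0,0],"claw":85}
    - {"translation":[0.075,0,0],"turn":[0,0,0],"claw":85}
    - {"translation":[0.1,0,0],"turn":[0,0,0],"claw":85}
    - {"translation":[0.125,0,0],"turn":[0,0,0],"claw":85}
    - {"translation":[0.15,0,0],"turn":[0,0,0],"claw":85}
    - {"translation":[0.17,0,0],"turn":[0,0,0],"claw":85}
    - {"translation":[0.185,0,0],"turn":[0,0,0],"claw":85}

```text
clock: 6.1
eef_pos: [388.0, 238.7, 17.3]
eef_rot: [-1.796, -2.578, -0.0]
force: [0.2, -0.1, -0.2]
width: 84.8
grip_force: 0.0
```

Call:
jog_arm:
  deltas:
    - {"translation":[0,0,0],"turn":[0,0,0],"claw":85}
    - {"translation":[0,0,-0.06],"turn":[0,0,0],"claw":85}
    - {"translation":[-0.05,0,-0.14],"turn":[0,0,0],"claw":60}
    - {"translation":[-0.15,0,-0.2],"turn":[0,0,0],"claw":15}
    - {"translation":[-0.27,0,-0.2],"turn":[0,0,0],"claw":15}
    - {"translation":[-0.39,0,-0.2],"turn":[0,0,0],"claw":15}
    - {"translation":[-0.5,0.02,-0.2],"turn":[0,0,0],"claw":15}
    - {"translation":[-0.56,0.05,-0.2],"turn":[0,0,0],"claw":15}

```text
clock: 6.9
eef_pos: [485.0, 29.7, 97.6]
eef_rot: [1.805, 2.57, -0.002]
force: [0.2, 0.7, -0.4]
width: 14.9
grip_force: 0.0
```

```bash
python3 look.py p2 6
python3 - <<'E'
from h import *
plan([(-26,-50,97),(-26,-50,40)])
import cv2
a=cv2.imread('pics/top_p2.png')[190:350,60:290];b=cv2.imread('pics/side_p2.png')[80:240,130:360]
cv2.imwrite('pics/p2.png',cv2.resize(cv2.vconcat([a,b]),None,fx=1.85,fy=1.85,interpolation=2))
E
```

```text
top pen_mid [304. 120.] 0.8 [-40.2 180.6] depth z 10.300753218789623
top eraser_mid [255. 234.] 0.7 [-17.6 -93.8] depth z 25.64568644040014
side pen_mid [146. 201.] 0.42 [-58.6 157.3] depth z 10.622931646602296
side eraser_mid [243. 267.] 0.87 [  -8.6 -266.2] depth z 16.738065434709824
side eraser_mid [196. 236.] 0.57 [-26.8 -85.3] depth z 23.16312987644335
side laptop [179. 238.] 0.6 [ -3.2 -23.2] depth z 13.41880650037092
tcp lap [-28.2 -51.5] z 97.1 t 7.3 F [-0.5  0.3  0.1]
turn [-0. -0.  0.]
tcp lap [-28.2 -51.5] z 97.1 t 7.3 F [-0.5  0.3  0.1]
turn [-0.0005 -0.0004  0.0018]
(-26, -50, 97) -> [485.  38.  97.] [0.0038 0.0055 0.0004]
(-26, -50, 40) -> [485.  38.  40.] [0.0037 0.0056 0.1429]
```

View pics/p2.png

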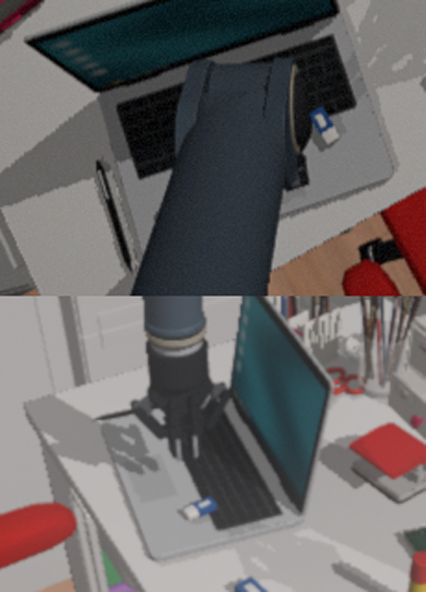

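The pen lies on the desk beside the left edge (top pixel about (304,120), laptop y about 180). The eraser is still at (255,234) and the gripper is behind it. Next: lower and push the eraser off to the right.

Call:
jog_arm:
  deltas:
    - {"translation":[0,0.006,0.05],"turn":[0,0,0],"claw":15}
    - {"translation":[0,0.006,0.1],"turn":[0,0,0],"claw":15}
    - {"translation":[0,0.006,0.14],"turn":[0,0,0],"claw":15}
    - {"translation":[0,0.006,0.15],"turn":[0,0,0],"claw":15}
    - {"translation":[0,0.006,0.157],"turn":[0,0,0],"claw":15}
    - {"translation":[0,0.006,0.162],"turn":[0,0,0],"claw":15}
    - {"translation":[0,0.006,0.165],"turn":[0,0,0],"claw":15}
    - {"translation":[0,0.006,0.165],"turn":[0,0,0],"claw":15}

```text
clock: 8.1
eef_pos: [487.0, 35.4, 31.7]
eef_rot: [1.797, 2.576, 0.001]
force: [-0.5, 0.3, -0.2]
width: 14.8
grip_force: 0.0
```

Call:
jog_arm:
  deltas:
    - {"translation":[-0.02,0,0],"turn":[0,0,0],"claw":15}
    - {"translation":[-0.04,0,0],"turn":[0,0,0],"claw":15}
    - {"translation":[-0.06,0,0],"turn":[0,0,0],"claw":15}
    - {"translation":[-0.08,0,0],"turn":[0,0,0],"claw":15}
    - {"translation":[-0.1,0,0],"turn":[0,0,0],"claw":15}
    - {"translation":[-0.12,0,0],"turn":[0,0,0],"claw":15}
    - {"translation":[-0.135,0,0],"turn":[0,0,0],"claw":15}
    - {"translation":[-0.15,0,0],"turn":[0,0,0],"claw":15}

```text
clock: 8.9
eef_pos: [507.7, -21.5, 31.2]
eef_rot: [-1.797, -2.577, -0.0]
force: [-0.4, 0.5, -0.7]
width: 15.0
grip_force: 0.1
```

```bash
python3 look.py e1 18
python3 - <<'E'
import cv2
a=cv2.imread('pics/top_e1.png')[180:340,120:350];b=cv2.imread('pics/side_e1.png')[120:280,160:390]
cv2.imwrite('pics/e1.png',cv2.resize(cv2.vconcat([a,b]),None,fx=1.85,fy=1.85,interpolation=2))
E
```

```text
top pen_mid [306. 122.] 0.77 [-45.2 173.1] depth z 9.008630444845721
top eraser_mid [224. 306.] 0.75 [  -4.4 -272.1] depth z 12.610853446008832
top laptop [262. 193.] 0.83 [-4.1 -4. ] depth z 16.78352727016909
side pen_mid [142. 202.] 0.44 [-54.1 158.3] depth z 2.107924739083728
side eraser_mid [205. 240.] 0.67 [ -31.3 -135.8] depth z 23.079860515220048
side laptop [176. 239.] 0.6 [ -1.8 -27.2] depth z 99.90394342756724
tcp lap [ -25.3 -112.4] z 31.3 t 9.3 F [-0.6 -0.4 -0. ]
turn [ 0. -0.  0.]
```

View pics/e1.png

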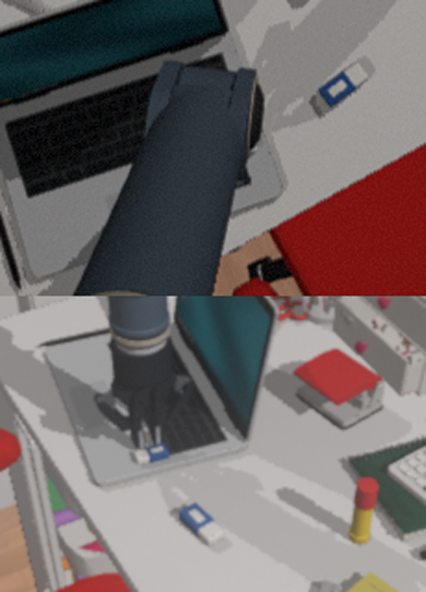

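The eraser sits square against the fingers (side pixel (205,240), laptop y about -135). I'll push it over the right edge, then lift away.

Call:
jog_arm:
  deltas:
    - {"translation":[-0.02,-0.005,0],"turn":[0,0,0],"claw":15}
    - {"translation":[-0.04,-0.008,0],"turn":[0,0,0],"claw":15}
    - {"translation":[-0.06,-0.008,0],"turn":[0,0,0],"claw":15}
    - {"translation":[-0.08,-0.008,0],"turn":[0,0,0],"claw":15}
    - {"translation":[-0.1,-0.008,0],"turn":[0,0,0],"claw":15}
    - {"translation":[-0.12,-0.008,0],"turn":[0,0,0],"claw":15}
    - {"translation":[-0.14,-0.008,0],"turn":[0,0,0],"claw":15}
    - {"translation":[-0.158,-0.008,0],"turn":[0,0,0],"claw":15}

```text
clock: 10.1
eef_pos: [526.6, -82.1, 31.3]
eef_rot: [1.797, 2.577, 0.0]
force: [-0.4, -0.3, -1.1]
width: 15.2
grip_force: 0.0
```

Call:
jog_arm:
  deltas:
    - {"translation":[0,0,0],"turn":[0,0,0],"claw":15}
    - {"translation":[0,0,-0.05],"turn":[0,0,0],"claw":15}
    - {"translation":[0,0,-0.15],"turn":[0,0,0],"claw":0}
    - {"translation":[0.05,-0.05,-0.25],"turn":[0,0,0],"claw":0}
    - {"translation":[0.12,-0.1,-0.33],"turn":[0,0,0],"claw":0}
    - {"translation":[0.22,-0.1,-0.38],"turn":[0,0,0],"claw":0}
    - {"translation":[0.33,-0.1,-0.43],"turn":[0,0,0],"claw":0}
    - {"translation":[0.4,-0.1,-0.45],"turn":[0,0,0],"claw":0}

```text
clock: 10.9
eef_pos: [432.9, 58.0, 213.3]
eef_rot: [1.792, 2.578, 0.005]
force: [0.8, 0.5, 0.3]
width: -0.1
grip_force: 0.0
```

```bash
python3 look.py e2 6
python3 - <<'E'
from h import *
for c in('top','side'):
    for n in('lid_edge','laptop_hinge'):
        for r in robot.spot_point(c,n)[:1]: print(c,n,np.round(r['at'],1),round(r['p'],2))
et=robot.spot_point('top','lid_edge')[0]['at'];es=robot.spot_point('side','lid_edge')[0]['at']
a,u=ray('top',et);b,v=ray('side',es)
t=np.linalg.lstsq(np.column_stack([u,-v]),b-a,rcond=None)[0];p,q=a+u*t[0],b+v*t[1];m=(p+q)/2
print('edge',m,w2l(m),'gap',np.linalg.norm(p-q),'angle',np.arctan2(m[2]-15,103-w2l(m)[0]))
a=cv2.imread('pics/top_e2.png')[150:340,70:350];b=cv2.imread('pics/side_e2.png')[70:260,140:420]
cv2.imwrite('pics/e2.png',cv2.resize(cv2.vconcat([a,b]),None,fx=1.55,fy=1.55,interpolation=2))
E
```

```text
top pen_mid [142. 202.] 0.24 [ 261.1 -105.2] depth z 55.148884772635256
top eraser_mid [245. 274.] 0.74 [ -24.5 -189.4] depth z 14.989972609538654
top eraser_mid [227. 309.] 0.53 [ -10.5 -278.6] depth z 18.82172760309004
top laptop [264. 193.] 0.66 [-6.1 -1.1] depth z 12.043322451952235
side pen_mid [142. 202.] 0.72 [-52.  175.6] depth z 5.349921363281737
side eraser_mid [224. 248.] 0.69 [ -31.1 -191.7] depth z 10.659632778875334
side eraser_mid [164. 271.] 0.67 [101.7   7.4] depth z 11.192804121345262
side laptop [178. 237.] 0.62 [ -4.  -16.7] depth z 12.776787085911451
tcp lap [-69.  -17.2] z 210.8 t 11.3 F [-0.8  0.5  1.1]
turn [-0.  0. -0.]
top lid_edge [184.4 154.7] 0.8
top laptop_hinge [219.  177.9] 0.66
side lid_edge [ 95.2 284.4] 0.73
side laptop_hinge [161.9 271.9] 0.62
edge [620.81238825 135.57839414 219.26684854] [134.97728386  -4.96731243] gap 1.9041353995302899 angle 1.7260826024019782
```

View pics/e2.png

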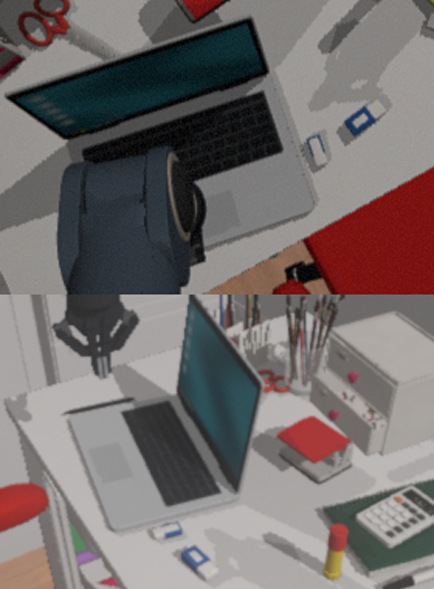

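Both objects are now on the desk: the pen left of the laptop (side pixel (142,202)) and the eraser right of it (top pixel (245,274)). The lid stands at about 1.70 rad with its edge at laptop x=135, z=219. Now the hand goes over and behind the lid.

Call:
jog_arm:
  deltas:
    - {"translation":[0,0,-0.11],"turn":[0,0,0],"claw":0}
    - {"translation":[0.02,0.02,-0.21],"turn":[0,0,0],"claw":0}
    - {"translation":[0.04,0.13,-0.24],"turn":[0,0,0],"claw":0}
    - {"translation":[0.04,0.25,-0.24],"turn":[0,0,0],"claw":0}
    - {"translation":[0.04,0.37,-0.24],"turn":[0,0,0],"claw":0}
    - {"translation":[0.04,0.49,-0.24],"turn":[0,0,0],"claw":0}
    - {"translation":[0.04,0.58,-0.24],"turn":[0,0,0],"claw":0}
    - {"translation":[0.04,0.62,-0.24],"turn":[0,0,0],"claw":0}

```text
clock: 12.4
eef_pos: [663.1, 157.0, 305.7]
eef_rot: [-1.796, -2.577, 0.001]
force: [-0.2, 0.1, -0.4]
width: -0.4
grip_force: 0.0
```

```bash
python3 - <<'E'
from h import *
robot.capture('side')
plan([(178,0,222)])
E
```

```text
tcp lap [183.1   0.7] z 305.4 t 12.45 F [1.5 0.8 0.3]
turn [ 0.0003 -0.      0.0012]
(178, 0, 222) -> [659. 155. 222.] [-0.0017 -0.0128  0.2085]
```

Call:
jog_arm:
  deltas:
    - {"translation":[0,0,0.06],"turn":[0,0,0],"claw":0}
    - {"translation":[0,0,0.12],"turn":[0,0,0],"claw":0}
    - {"translation":[0,0,0.18],"turn":[0,0,0],"claw":0}
    - {"translation":[0,0,0.208],"turn":[0,0,0],"claw":0}
    - {"translation":[0,-0.03,0.208],"turn":[0,0,0],"claw":0}
    - {"translation":[0,-0.06,0.208],"turn":[0,0,0],"claw":0}
    - {"translation":[0,-0.085,0.208],"turn":[0,0,0],"claw":0}
    - {"translation":[0,-0.11,0.208],"turn":[0,0,0],"claw":0}

```text
clock: 13.25
eef_pos: [620.7, 140.8, 225.8]
eef_rot: [1.795, 2.574, 0.007]
force: [3.8, 1.3, 2.9]
width: -0.3
grip_force: 1.8
```

```bash
cat > arc.py <<'E'
import sys
from h import *
a,b=map(float,sys.argv[1:3]); r=190
W=[(round(103-r*np.cos(t)+5*np.sin(t)+14.5,1),0,round(15+r*np.sin(t)+5*np.cos(t)+17,1)) for t in np.linspace(a,b,9)[1:]]
plan(W)
E
python3 arc.py 1.57 0.95
```

```text
tcp lap [136.6  -0. ] z 225.8 t 13.25 F [3.8 1.3 2.9]
turn [0.0035 0.0001 0.0005]
(np.float64(107.6), 0, np.float64(221.8)) -> [593. 131. 222.] [ 0.0001 -0.0726  0.0097]
(np.float64(93.0), 0, np.float64(220.5)) -> [580. 126. 220.] [ 1.000e-04 -1.091e-01  1.270e-02]
(np.float64(78.4), 0, np.float64(218.0)) -> [566. 121. 218.] [ 0.0002 -0.1457  0.0188]
(np.float64(64.2), 0, np.float64(214.4)) -> [553. 116. 214.] [ 0.0002 -0.1812  0.0276]
(np.float64(50.2), 0, np.float64(209.7)) -> [540. 111. 210.] [ 2.000e-04 -2.163e-01  3.910e-02]
(np.float64(36.6), 0, np.float64(204.0)) -> [527. 106. 204.] [ 0.0003 -0.2504  0.0532]
(np.float64(23.6), 0, np.float64(197.2)) -> [515. 102. 197.] [ 0.0003 -0.283   0.07  ]
(np.float64(11.0), 0, np.float64(189.5)) -> [503.  97. 190.] [ 3.000e-04 -3.146e-01  8.910e-02]
```

Call:
jog_arm:
  deltas:
    - {"translation":[0,-0.04,0],"turn":[0,0,0],"claw":0}
    - {"translation":[0,-0.08,0],"turn":[0,0,0],"claw":0}
    - {"translation":[0,-0.115,0.004],"turn":[0,0,0],"claw":0}
    - {"translation":[0,-0.15,0.01],"turn":[0,0,0],"claw":0}
    - {"translation":[0,-0.187,0.019],"turn":[0,0,0],"claw":0}
    - {"translation":[0,-0.222,0.031],"turn":[0,0,0],"claw":0}
    - {"translation":[0,-0.256,0.045],"turn":[0,0,0],"claw":0}
    - {"translation":[0,-0.288,0.062],"turn":[0,0,0],"claw":0}

```text
clock: 14.05
eef_pos: [511.3, 100.6, 200.4]
eef_rot: [1.796, 2.575, 0.004]
force: [0.7, 0.5, 2.2]
width: -0.0
grip_force: 1.1
```

```bash
python3 look.py l1 6 | grep -v pen; python3 arc.py 1.0275 0.45
python3 - <<'E'
from h import *
for c in('top','side'):
    for r in robot.spot_point(c,'lid_edge')[:1]: print(c,np.round(r['at'],1),round(r['p'],2))
et=robot.spot_point('top','lid_edge');es=robot.spot_point('side','lid_edge')
if et and es:
    a,u=ray('top',et[0]['at']);b,v=ray('side',es[0]['at'])
    t=np.linalg.lstsq(np.column_stack([u,-v]),b-a,rcond=None)[0];p,q=a+u*t[0],b+v*t[1];m=(p+q)/2
    print('edge',w2l(m),m[2],np.linalg.norm(p-q),np.arctan2(m[2]-15,103-w2l(m)[0]))
E
```

```text
top eraser_mid [248. 275.] 0.68 [ -32.9 -188.5] depth z 8.853862036629835
top eraser_mid [224. 306.] 0.66 [  -1.2 -273.8] depth z 16.297041198931765
top laptop [261. 194.] 0.96 [ 0.1 -4.7] depth z 14.000037660587395
side eraser_mid [244. 268.] 0.58 [  -6.9 -269.5] depth z 17.711448611324613
side eraser_mid [222. 246.] 0.5 [ -32.1 -185.2] depth z 13.941256262401794
side laptop [177. 237.] 0.68 [ -3.1 -13. ] depth z 14.525127700862527
tcp lap [20.6 -0. ] z 199.4 t 14.45 F [ 0.3 -0.2 -0.8]
turn [ 0. -0.  0.]
tcp lap [20.6 -0. ] z 199.4 t 14.45 F [ 0.3 -0.2 -0.8]
turn [ 0.0001 -0.      0.0006]
(np.float64(11.9), 0, np.float64(190.0)) -> [504.  98. 190.] [ 0.     -0.0217  0.0235]
(np.float64(0.8), 0, np.float64(182.0)) -> [493.  94. 182.] [ 0.0001 -0.0495  0.0435]
(np.float64(-9.8), 0, np.float64(173.2)) -> [483.  90. 173.] [ 0.0001 -0.076   0.0655]
(np.float64(-19.6), 0, np.float64(163.6)) -> [474.  87. 164.] [ 1.000e-04 -1.005e-01  8.950e-02]
(np.float64(-28.7), 0, np.float64(153.4)) -> [465.  84. 153.] [ 1.000e-04 -1.233e-01  1.150e-01]
(np.float64(-37.1), 0, np.float64(142.5)) -> [458.  81. 142.] [ 1.000e-04 -1.443e-01  1.423e-01]
(np.float64(-44.7), 0, np.float64(131.1)) -> [450.  78. 131.] [ 0.0002 -0.1633  0.1707]
(np.float64(-51.4), 0, np.float64(119.1)) -> [444.  76. 119.] [ 2.000e-04 -1.800e-01  2.007e-01]
top [252.6 178.5] 0.86
side [115.2 230.8] 0.87
edge [-1.70312105 -6.04938218] 193.37760725398726 6.8699871865051545 1.0400093988834394
```

View pics/side_l1.png

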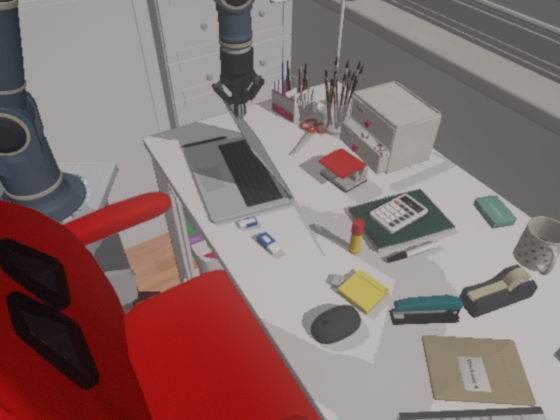

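The lid has followed to about 1.04 rad: it is edge-on in the side view, with its edge at (115,231). The laptop is unmoved. I'll continue the arc.

Call:
jog_arm:
  deltas:
    - {"translation":[0,-0.022,0.0235],"turn":[0,0,0],"claw":0}
    - {"translation":[0,-0.0495,0.0435],"turn":[0,0,0],"claw":0}
    - {"translation":[0,-0.076,0.0655],"turn":[0,0,0],"claw":0}
    - {"translation":[0,-0.1,0.0895],"turn":[0,0,0],"claw":0}
    - {"translation":[0,-0.123,0.115],"turn":[0,0,0],"claw":0}
    - {"translation":[0,-0.144,0.142],"turn":[0,0,0],"claw":0}
    - {"translation":[0,-0.163,0.171],"turn":[0,0,0],"claw":0}
    - {"translation":[0,-0.18,0.2],"turn":[0,0,0],"claw":0}

```text
clock: 15.45
eef_pos: [442.6, 75.3, 118.5]
eef_rot: [-1.797, -2.576, 0.001]
force: [0.4, -0.5, 1.2]
width: -0.1
grip_force: 0.7
```

```bash
python3 - <<'E'
from h import *
robot.capture('side')
E
python3 arc.py 0.45 0.1
```

```text
tcp lap [-55.5   0.1] z 116.7 t 15.5 F [-1.3 -0.2 -1.8]
turn [-0.0035 -0.0003  0.0003]
(np.float64(-55.1), 0, np.float64(111.7)) -> [441.  75. 112.] [-0.0001  0.001   0.0126]
(np.float64(-58.4), 0, np.float64(104.1)) -> [438.  74. 104.] [-0.0001 -0.0071  0.0316]
(np.float64(-61.4), 0, np.float64(96.3)) -> [435.  73.  96.] [-0.0001 -0.0145  0.0512]
(np.float64(-64.0), 0, np.float64(88.4)) -> [432.  72.  88.] [-0.0002 -0.0209  0.0709]
(np.float64(-66.3), 0, np.float64(80.4)) -> [430.  71.  80.] [-0.0002 -0.0265  0.091 ]
(np.float64(-68.2), 0, np.float64(72.3)) -> [428.  70.  72.] [-0.0002 -0.0312  0.1112]
(np.float64(-69.8), 0, np.float64(64.2)) -> [427.  70.  64.] [-0.0002 -0.0351  0.1315]
(np.float64(-71.1), 0, np.float64(55.9)) -> [426.  69.  56.] [-0.0002 -0.0382  0.1523]
```

Call:
jog_arm:
  deltas:
    - {"translation":[0,0,0.0125],"turn":[0,0,0],"claw":0}
    - {"translation":[0,0,0.0315],"turn":[0,0,0],"claw":0}
    - {"translation":[0,-0.005,0.051],"turn":[0,0,0],"claw":0}
    - {"translation":[0,-0.01,0.071],"turn":[0,0,0],"claw":0}
    - {"translation":[0,-0.015,0.091],"turn":[0,0,0],"claw":0}
    - {"translation":[0,-0.015,0.111],"turn":[0,0,0],"claw":0}
    - {"translation":[0,-0.015,0.131],"turn":[0,0,0],"claw":0}
    - {"translation":[0,-0.015,0.15],"turn":[0,0,0],"claw":0}

```text
clock: 16.3
eef_pos: [438.1, 73.7, 58.5]
eef_rot: [-1.797, -2.577, 0.0]
force: [-0.1, -1.1, 1.9]
width: -0.2
grip_force: 0.7
```

Call:
jog_arm:
  deltas:
    - {"translation":[0,0,0.01],"turn":[0,0,0],"claw":0}
    - {"translation":[0,0,0.018],"turn":[0,0,0],"claw":0}
    - {"translation":[0,0,0.026],"turn":[0,0,0],"claw":0}
    - {"translation":[0,0,0.032],"turn":[0,0,0],"claw":0}
    - {"translation":[0,0,0.036],"turn":[0,0,0],"claw":0}
    - {"translation":[0,0,0.04],"turn":[0,0,0],"claw":0}
    - {"translation":[0,0,0.043],"turn":[0,0,0],"claw":0}
    - {"translation":[0,0,0.043],"turn":[0,0,0],"claw":0}

```text
clock: 17.1
eef_pos: [438.3, 73.8, 42.0]
eef_rot: [1.797, 2.577, 0.001]
force: [0.8, -0.2, 0.1]
width: -0.3
grip_force: 0.0
```

Call:
jog_arm:
  deltas:
    - {"translation":[0,0,0.0025],"turn":[0,0,0],"claw":0}
    - {"translation":[0,0,0.005],"turn":[0,0,0],"claw":0}
    - {"translation":[0,0,0.0075],"turn":[0,0,0],"claw":0}
    - {"translation":[0,0,0.009],"turn":[0,0,0],"claw":0}
    - {"translation":[0,0,0.0105],"turn":[0,0,0],"claw":0}
    - {"translation":[0,0,0.0115],"turn":[0,0,0],"claw":0}
    - {"translation":[0,0,0.0125],"turn":[0,0,0],"claw":0}
    - {"translation":[0,0,0.0125],"turn":[0,0,0],"claw":0}

```text
clock: 17.9
eef_pos: [438.2, 73.7, 37.1]
eef_rot: [1.797, 2.577, 0.0]
force: [-0.1, 0.1, -0.1]
width: -0.5
grip_force: 0.1
```

Call:
jog_arm:
  deltas:
    - {"translation":[0,0,0.001],"turn":[0,0,0],"claw":0}
    - {"translation":[0,0,0.002],"turn":[0,0,0],"claw":0}
    - {"translation":[0,0,0.003],"turn":[0,0,0],"claw":0}
    - {"translation":[0,0,0.004],"turn":[0,0,0],"claw":0}
    - {"translation":[0,0,0.005],"turn":[0,0,0],"claw":0}
    - {"translation":[0,0,0.005],"turn":[0,0,0],"claw":0}
    - {"translation":[0,0,0.005],"turn":[0,0,0],"claw":0}
    - {"translation":[0,0,0.005],"turn":[0,0,0],"claw":0}

```text
clock: 18.7
eef_pos: [438.2, 73.7, 35.7]
eef_rot: [-1.797, -2.577, -0.0]
force: [-2.0, 0.7, 9.3]
width: -0.0
grip_force: 4.6
```

A steady 9 N shows the lid is resting on the base. I'll lift clear and verify.

Call:
jog_arm:
  deltas:
    - {"translation":[0,0,0.0015],"turn":[0,0,0],"claw":0}
    - {"translation":[0,0,0.0015],"turn":[0,0,0],"claw":0}
    - {"translation":[0,0,-0.03],"turn":[0,0,0],"claw":0}
    - {"translation":[0,0,-0.12],"turn":[0,0,0],"claw":0}
    - {"translation":[0,0,-0.23],"turn":[0,0,0],"claw":0}
    - {"translation":[0,0,-0.35],"turn":[0,0,0],"claw":0}
    - {"translation":[0,0,-0.45],"turn":[0,0,0],"claw":0}
    - {"translation":[0,0,-0.5],"turn":[0,0,0],"claw":0}

```text
clock: 19.5
eef_pos: [439.5, 74.1, 238.8]
eef_rot: [1.795, 2.574, 0.008]
force: [0.3, -0.1, -0.1]
width: -0.3
grip_force: 0.0
```

```bash
python3 look.py f 6
python3 - <<'E'
from h import *
im,d=robot.capture('side')
H,W=d.shape; jj,ii=np.meshgrid(np.arange(W),np.arange(H))
m=robot.camera_model('side');K=np.array(m['mtx'])
P=np.stack([(jj-K[0,2])/K[0,0],-(ii-K[1,2])/K[1,1],-np.ones_like(d)],-1)*d[...,None]@rot(m).T+np.array(m['xyz'])
q=w2l(P)
g=(abs(q[...,0])<95)&(q[...,1]<-20)&(q[...,1]>-145)&(abs(P[...,2]-20)<25)
k=np.polyfit(q[g][:,0],P[g][:,2],1);print('lid plane slope,z0',k,g.sum())
g=(abs(q[...,0]-20)<60)&(q[...,1]<-215)&(q[...,1]>-235)&(abs(P[...,2])<25);print('desk z',np.median(P[g][:,2]))
a=cv2.imread('pics/top_f.png')[150:340,70:350];b=cv2.imread('pics/side_f.png')[70:260,140:420]
cv2.imwrite('pics/f.png',cv2.resize(cv2.vconcat([a,b]),None,fx=1.55,fy=1.55,interpolation=2))
E
```

```text
top eraser_mid [223. 307.] 0.6 [  -1.  -276.8] depth z 16.859859801309085
top eraser_mid [249. 270.] 0.49 [ -30.1 -176.4] depth z 1.5355347256495406
top laptop [262. 194.] 0.78 [-3.2 -3.7] depth z 19.928387168867175
side pen_mid [141. 202.] 0.46 [-52.3 180.6] depth z 8.385683703314385
side pen_mid [167. 270.] 0.38 [95.7 -7.5] depth z 17.176973409042148
side eraser_mid [244. 267.] 0.85 [ -10.2 -268.6] depth z 17.557961748374964
side eraser_mid [221. 249.] 0.68 [ -25.1 -183.5] depth z 10.838998479922452
side laptop [177. 240.] 0.87 [  3.9 -19.2] depth z 17.93870310882403
tcp lap [-58.7   0. ] z 233.6 t 19.9 F [-0.2 -0.3  0.2]
turn [-0. -0.  0.]
lid plane slope,z0 [1.41326587e-03 1.84554187e+01] 2362
desk z 0.4866928599327025
```

View pics/f.png

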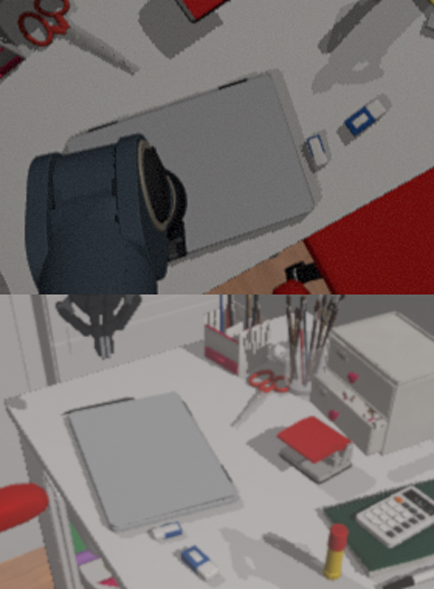

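The lid is flat (slope 0.001, top at about 20 mm). The pen and eraser are beside the laptop and the arm is clear, so I'm handing in.

```bash
python3 -c "
from cell import robot
print(robot.sign_off())"
```

```text
the job is handed in; nothing more can be done
None
```

The pen and eraser were pushed off onto the desk (left and right of the laptop), then the lid was closed flat with the laptop in place, and the job was handed in at about 20 s; no verdict was returned.

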